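# Unlock the grinding cup from the bench mill and park it

### The job

The steel grinding cup is locked in the collar of the bench mill. Press the mill's release button down until it stays down, then turn the cup anticlockwise (seen from above), up to a quarter turn, until you feel it come up against its open stop, lift it straight out and stand it upright in the hole of the white parking block, coupling fully home, and let go. Use light hand force throughout: never force the button, the lugs or the block, keep the cup upright, and leave the other things on the bench where they are.

Things in the scene. Friction and masses are not known exactly. Their poses are not given: they have to be found in the camera images.
- mill: Bench mill, fixed: white housing 230 (x) x 150 (y) x 85 mm high, grey deck, display and dial on the front (-x). Origin: centre of the underside, on the bench, z up. On the deck stand the release button (72 mm from the origin toward -x) and the round bayonet collar (axis 30 mm from the origin toward +x).
- collar_top (a point): Centre of the aluminium bayonet collar (95 mm across, foot 104 mm) at its top face, 113 mm above the bench; axes as the mill's. An inner steel flange (62 mm opening, underside 5.7 mm below the top) holds the cup's two lugs down, save at two facing slots, where they come up with 1.8 mm to spare when they rest on the open stop.
- collar_foot (a point): Centre of the collar's foot on the deck, 85 mm up; axes as the mill's. The collar is clamped up to 20 deg either way off the mill's axes, which no pose shows: the open stop lies 41 to 86 deg anticlockwise (from above) of the cup's start and must be felt. It gives 0.06 rad on a spring (0.1 to 1 N m), then is hard; 0.3 N m is enough. Short of it the flange holds the lugs.
- release (a joint): Travel of the release button, m: 0 up (locked; starts at 0 to 0.001), 0.0075 to 0.0085 fully down. It goes straight down against about 4 N of friction to a hard stop and stays where it is left (no spring). A steel tooth on it, inside the collar, bars the cup's lug after 2 to 7 deg of play; with the button 6 mm or more down the lug passes.
- button_top (a point): Centre of the top of the black release button (19 mm across), 99 mm above the bench when up; z up. The cup's axis is 102 mm from it.
- cup: Grinding cup, 0.27 to 0.4 kg, 92 mm high. Origin: tip of its coupling, z up the axis. From the tip: steel coupling boss 20 mm across, chamfered, to 12 mm; black skirt 60 mm across, to 43; steel wall 52 mm across, to 83; fixed grey lid 48 mm across. Locked, a spring under it lifts with about 7 N, so it turns with 0.02 to 0.15 N m of friction; freed, it rises 4 mm.
- cup_lugs (a point): Point on the cup's axis 12 mm above its origin, level with the underside of its two steel bayonet lugs (along the cup's x axis, 5.5 mm thick, 12 mm wide, 78 mm over their ends) and of the skirt, on which the parked cup stands. Lugs pressed on the open stop rub: ease the turn off about 1 deg before lifting. Lifted 32 mm, the cup is clear of the collar.
- cup_grip (a point): Point on the cup's axis 65 mm above its origin, half-way up the smooth steel wall (52 mm across), the place to grip; axes as the cup's.
- block: white parking block, fixed: 100 x 100 mm, top 23 mm above the bench. Origin: centre of its underside, z up.
- block_hole (a point): centre of the mouth of the hole in the parking block's top: 23.5 mm across, slightly chamfered, 16 mm deep. With the cup fully home its lugs and skirt lie on the block's top, and the cup's origin is 12 mm below this point.
- timer: bench timer 62 x 68 x 21 mm, bystander, origin under its centre
- vial_a: small dropper bottle with white cap, 26 mm across, 78 mm high, bystander, origin under its centre
- vial_b: second such bottle, bystander, origin under its centre

How it is judged:
By the outcome, as a careful person would: the job done as asked, in the order asked, and still so for the second after the job is handed in, with the robot touching nothing.
It also fails if it takes over 72 s, if anything falls off the work surface, if the arm or the gripper's body presses on something with over 40 N, if the wrist force passes 120 N, or if a joint passes its speed limit or range.

### The arm

A 6-joint arm with a two-finger parallel gripper is mounted at the origin on a cart in front of the work surface, level with it; the furniture and walls round the work are solid. World frame = base frame: x ahead of the robot, y to its left, z up, the work surface at z = 0. Lengths are in m, angles in degrees, forces in N, time in s.
With the tool pointing down it reaches from about 0.325 to 0.85 m from the base axis. Payload 15.5 kg.
Tool frame: the origin (TCP) lies at the very end of the fingers, on their centre line; the grasp point (between the pads) lies arm.grip_depth behind it (arm.grip_depth is the distance from the TCP to the grasp point, in m); z points along the fingers, y is the line along which they close (so a half turn about z gives the same grasp; the last joint's range is limited). The gripper opens to 91 mm and grips with 3 to 60 N. Pads are 32 mm wide; open, the fingers measure 118 mm over their backs; the gripper's body (76 mm by 178 mm) begins 60 mm behind the grasp point.
Start: joints at [-76.576, 28.281, 77.091, -0, 74.628, -5.472], TCP at [0.202, -0.591, 0.214] pointing down, gripper open.
Joint ranges: [-166.48, 166.48], [-47.26, 123.95], [12.59, 153.08], [-70.14, 250.14], [6.76, 159.57], [-176.63, 176.63]. Speed limits (degrees/s): [108.29, 108.29, 147.25, 172.46, 172.46, 172.46].

### API

Orientations are given as a 3x3 rotation matrix whose columns are the frame's x, y, z axes.
In Python, from rig import arm gives the robot as it stands. Calls block until the motion is done:
- arm.move_to(position, orientation): joint-space move of the TCP to a pose.
- arm.move_l(position, orientation=None, feed=0.15): straight line of the TCP; orientation=None keeps the orientation; feed is the mean speed in m/s.
- arm.move_joints(angles): joint-space move.
- arm.grip(opening): finger opening in m; the grip force is fixed at half the most; returns when the fingers have stopped.
- arm.sleep(seconds).
- arm.solve_ik(position, orientation): joint angles nearest the present ones, or None.
- arm.snapshot(name): name is "scene" or "side" or "wrist"; returns the picture (384x512x3 uint8, red, green, blue); there is no depth.
- arm.get_calibration(name): a dict with "intrinsics" (3x3 intrinsics, pixels), "cam_to_world" (4x4, takes a point from camera to world coordinates). Camera axes: x right, y down, z forward; pixel columns grow to the right and rows downward; lengths in m; the calibration is good to about 2 mm. A picture is of the moment at which its call begins: read the wrist's pose just before it. get_calibration takes no time and is no camera call; for the wrist camera it gives the pose at the moment of the call.
A pose or a line that the arm cannot do raises arm.Unreachable and nothing moves.
- arm.sign_off(): hands the job in; it is judged then, once.
Readings, each from a call of its own:
- arm.current_t(): time.
- arm.current_joint_positions(): joint angles.
- arm.current_dq(): joint speeds.
- arm.current_tau(): joint torques, N m.
- arm.current_ee_pos(): TCP position.
- arm.current_tool_rot(): TCP orientation.
- arm.current_force(): force on the tool from outside, world axes, zero at the start.
- arm.current_torque(): the same for the moment, N m.
- arm.current_width(): finger opening in m.
- arm.current_grasp_force(): force on a finger pad.
Only numpy, scipy, OpenCV 4.12 (cv2) and the standard library are available. Lean on these libraries where they do the work, as an engineer would, in place of code of your own. Each camera call takes 0.05 s, during which the arm holds its last target. There are 200 camera calls.

## Working session

There is one attempt and no reset: what is moved stays moved. The work goes in short steps, each a Python script; the robot and the scene stay as the last script left them, time stands still between calls to the robot, and variables do not carry over. Pictures are saved under pics/ and viewed, at most 10 in all, crops included, and the job is handed in when it is done.

```bash
ls; mkdir -p pics; python3 - <<'E'
from rig import arm
import cv2,numpy as np
for n in ["scene","side"]:
    im=arm.snapshot(n); cv2.imwrite(f"pics/{n}0.png",im[:,:,::-1]); c=arm.get_calibration(n)
    print(n,np.round(c["intrinsics"],1).tolist(),np.round(c["cam_to_world"],3).tolist())
print(arm.grip_depth,arm.current_t(),arm.current_force(),np.round(arm.current_tool_rot(),3).tolist())
a=cv2.imread("pics/scene0.png");b=cv2.imread("pics/side0.png")
E
```

```text
pics
scene [[417.6, 0.0, 258.3], [0.0, 417.6, 195.1], [0.0, 0.0, 1.0]] [[-0.676, -0.532, 0.51, 0.135], [-0.737, 0.483, -0.473, 0.701], [0.005, -0.696, -0.718, 0.766], [0.0, 0.0, 0.0, 1.0]]
side [[379.3, 0.0, 253.5], [0.0, 379.3, 191.9], [0.0, 0.0, 1.0]] [[0.998, -0.044, 0.055, 0.549], [-0.07, -0.685, 0.725, -0.375], [0.005, -0.727, -0.686, 0.711], [0.0, 0.0, 0.0, 1.0]]
0.0188 0.1 [-0.49213382 -0.48314538 -0.23940756] [[0.946, 0.324, -0.0], [0.324, -0.946, 0.001], [0.0, -0.001, -1.0]]
```

View pics/scene0.png

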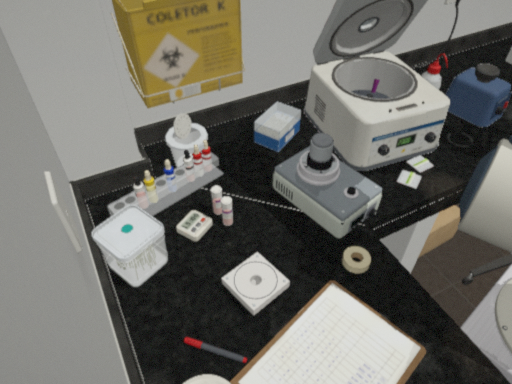

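View pics/side0.png

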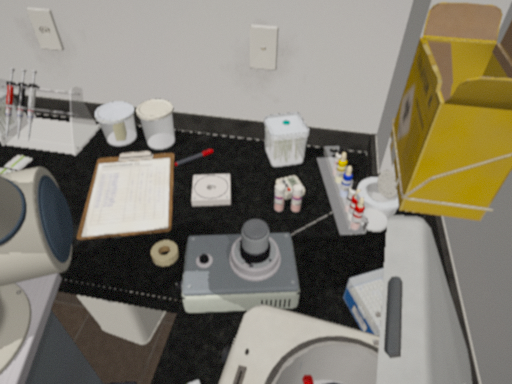

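The scene view shows the mill with the cup at (320,150), button (352,190), block hole (256,281), and vials and timer near (220,210). In the side view the cup lid is at (255,229), button (204,260) and block hole (211,190).

```bash
cat > h.py <<'E'
from rig import arm
import cv2,numpy as np
def ray(c,u,v):
    K,T=np.array(c["intrinsics"]),np.array(c["cam_to_world"])
    d=T[:3,:3]@np.linalg.solve(K,[u,v,1]); return T[:3,3],d/np.linalg.norm(d)
def onz(c,u,v,z):
    o,d=ray(c,u,v); return o+d*(z-o[2])/d[2]
def proj(c,p):
    K,T=np.array(c["intrinsics"]),np.array(c["cam_to_world"])
    q=K@(T[:3,:3].T@(np.array(p)-T[:3,3])); return q[:2]/q[2]
def down(deg): # tool x axis at deg in world, z down
    a=np.radians(deg); x=np.array([np.cos(a),np.sin(a),0]); z=np.array([0,0,-1.]); return np.column_stack([x,np.cross(z,x),z])
E
python3 - <<'E'
from h import *
S=arm.get_calibration("scene");D=arm.get_calibration("side")
for n,z,a,b in [("button",.099,(352,190),(204,260)),("block",.023,(256,281),(211,190)),("lid",.19,(321,141),(256,229)),("vialcap1",.078,(217,190),(280,184)),("vialcap2",.078,(227,201),(296,184)),("timer",.021,(194,225),(290,180))]:
    print(n,onz(S,*a,z).round(4),onz(D,*b,z).round(4))
W=arm.get_calibration("wrist"); T=np.array(W["cam_to_world"]);print(np.round(W["intrinsics"],1).tolist())
R=arm.current_tool_rot();p=arm.current_ee_pos();print("cam in tool",(R.T@(T[:3,3]-p)).round(4),(R.T@T[:3,:3]).round(3).tolist())
E
```

```text
button [0.4791 0.0942 0.099 ] [0.4865 0.0828 0.099 ]
block [0.4844 0.3817 0.023 ] [0.4916 0.3669 0.023 ]
lid [0.5739 0.1074 0.19  ] [0.5882 0.0777 0.19  ]
vialcap1 [0.7007 0.3073 0.078 ] [0.6673 0.3185 0.078 ]
vialcap2 [0.658  0.3125 0.078 ] [0.707  0.3159 0.078 ]
timer [0.6938 0.3856 0.021 ] [0.7073 0.3954 0.021 ]
[[305.7, 0.0, 258.8], [0.0, 305.7, 195.1], [0.0, 0.0, 1.0]]
cam in tool [ 0.0774 -0.0005 -0.17  ] [[0.0, -0.963, -0.269], [1.0, -0.0, 0.001], [-0.001, -0.269, 0.963]]
```

```bash
python3 - <<'E'
from h import *
print(arm.current_joint_positions())
for y in (-90,-45,0,45,90,135,180):
    q=arm.solve_ik([.56,.09,.14],down(y)); print(y,None if q is None else np.round(q,0))
    q=arm.solve_ik([.488,.375,.07],down(y)); print(y,None if q is None else np.round(q,0))
arm.move_to([.50,.09,.36],down(0))
ims=[]
def shot(n):
    c=arm.get_calibration("wrist"); im=arm.snapshot("wrist")[:,:,::-1]; cv2.imwrite(f"pics/{n}.png",im); np.savez(f"pics/{n}.npz",K=c["intrinsics"],T=c["cam_to_world"]); return im
a=shot("wm"); 
arm.move_to([.47,.375,.30],down(0)); b=shot("wb")
print(arm.current_t())
cv2.imwrite("pics/w.png",cv2.resize(np.vstack([a,b]),(800,1200))[:]) 
E
```

```text
[-7.65751608e+01  2.83115532e+01  7.71239398e+01 -7.55803287e-04
  7.46267341e+01 -5.47337024e+00]
-90 None
-90 [  32.   37.   87.   -0.   56. -148.]
-45 [  3.  28.  90.  -0.  61. 138.]
-45 [ 32.  37.  87.  -0.  56. 167.]
0 [ 3. 28. 90. -0. 61. 93.]
0 [ 32.  37.  87.  -0.  56. 122.]
45 [ 3. 28. 90. -0. 61. 48.]
45 [32. 37. 87. -0. 56. 77.]
90 [ 3. 28. 90. -0. 61.  3.]
90 [32. 37. 87. -0. 56. 32.]
135 [  3.  28.  90.  -0.  61. -42.]
135 [ 32.  37.  87.  -0.  56. -13.]
180 [  3.  28.  90.  -0.  61. -87.]
180 [ 32.  37.  87.  -0.  56. -58.]
4.0
```

View pics/wm.png

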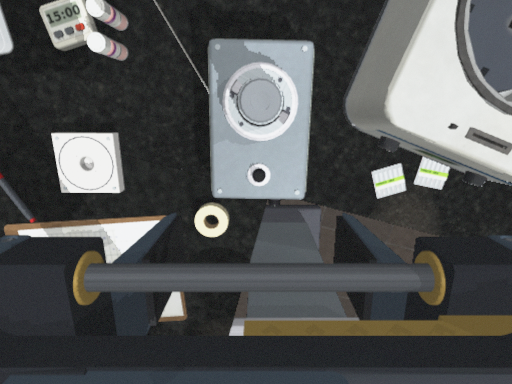

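View pics/wb.png

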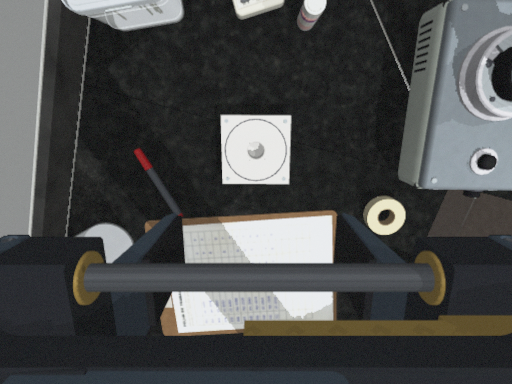

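Wrist views: cup lid at (260,101), button (259,174) and the mill square to the world to within a few degrees; in the second, the block centre is at (256,149). Now I refine these with contours.

```bash
python3 - <<'E'
from h import *
def load(n):
    d=np.load(f"pics/{n}.npz"); return cv2.imread(f"pics/{n}.png"),{"intrinsics":d["K"],"cam_to_world":d["T"]}
b,cb=load("wb"); a,ca=load("wm")
g=cv2.cvtColor(b,6); m=np.zeros_like(g); m[100:200,205:305]=(g[100:200,205:305]>130)*255
cs,_=cv2.findContours(m,0,1); c=max(cs,key=cv2.contourArea); r=cv2.minAreaRect(c); print("block",r,onz(cb,*r[0],.023).round(4))
h=g[138:162,244:268]; mm=(h<205).astype(np.uint8); n,l,s,ce=cv2.connectedComponentsWithStats(mm); print("hole",[(s[i].tolist(),(ce[i]+[244,138]).round(1).tolist()) for i in range(1,n) if s[i][4]>20])
ga=cv2.cvtColor(a,6)
h=ga[155:195,240:280]; n,l,s,ce=cv2.connectedComponentsWithStats((h<90).astype(np.uint8))
for i in range(1,n):
    if s[i][4]>30: p=ce[i]+[240,155]; print("btn",s[i],p,onz(ca,*p,.099).round(4))
m=np.zeros_like(ga); m[30:205,200:322]=(ga[30:205,200:322]>75)*255
cs,_=cv2.findContours(m,0,1); c=max(cs,key=cv2.contourArea); r=cv2.minAreaRect(c); print("mill",r,onz(ca,*r[0],.085).round(4))
x=np.hstack([cv2.resize(a[30:205,200:320],None,fx=3.4,fy=3.4,interpolation=2),cv2.resize(b[105:195,210:302],None,fx=4,fy=6.6111,interpolation=2)[:595]])
print(x.shape); cv2.imwrite("pics/crop.png",x[:595,:800])
E
```

```text
block ((255.5, 149.0), (68.0, 69.0), 90.0) [0.4931 0.3794 0.023 ]
hole [([3, 5, 18, 16, 161], [256.7, 152.0])]
btn [ 13  14  12  13 124] [258.43548387 174.68548387] [0.4877 0.0906 0.099 ]
mill ((253.91390991210938, 118.99468231201172), (112.92086791992188, 164.10739135742188), 3.532294511795044) [0.565  0.0969 0.085 ]
(595, 776, 3)
```

View pics/crop.png

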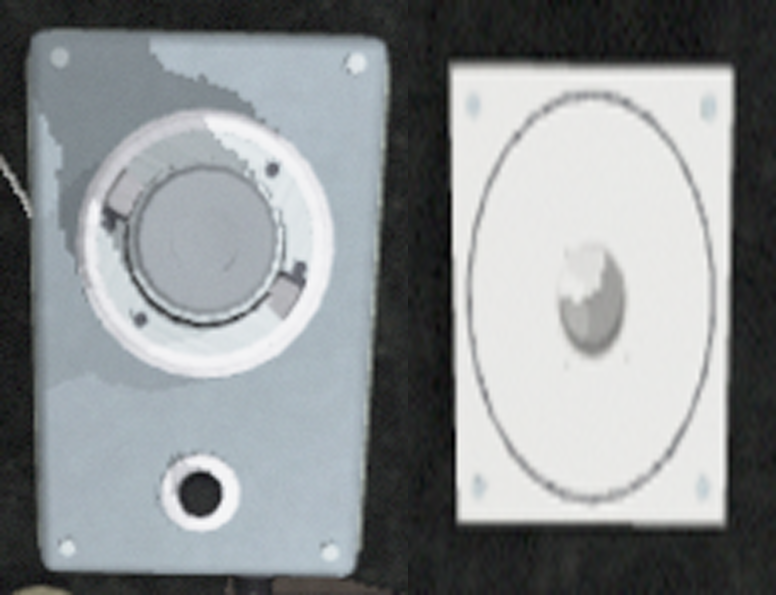

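```bash
cat >> h.py <<'E'
def shot(n):
    c=arm.get_calibration("wrist"); im=arm.snapshot("wrist")[:,:,::-1]; cv2.imwrite(f"pics/{n}.png",im); np.savez(f"pics/{n}.npz",K=c["intrinsics"],T=c["cam_to_world"]); return im
def load(n):
    d=np.load(f"pics/{n}.npz"); return cv2.imread(f"pics/{n}.png"),{"intrinsics":d["K"],"cam_to_world":d["T"]}
E
python3 - <<'E'
from h import *
arm.move_to([.42,.38,.22],down(0)); arm.sleep(.2); a=shot("b0")
arm.move_to([.57,.38,.22],down(180)); arm.sleep(.2); b=shot("b180")
arm.move_to([.64,.093,.27],down(180)); arm.sleep(.2); c=shot("m180")
arm.move_to([.49,.093,.27],down(0)); arm.sleep(.2); d=shot("m0")
print(arm.current_t())
cv2.imwrite("pics/four.png",cv2.resize(np.vstack([np.hstack([a,b]),np.hstack([d,c])]),(800,600),interpolation=3))
E
```

```text
12.2583
```

View pics/four.png

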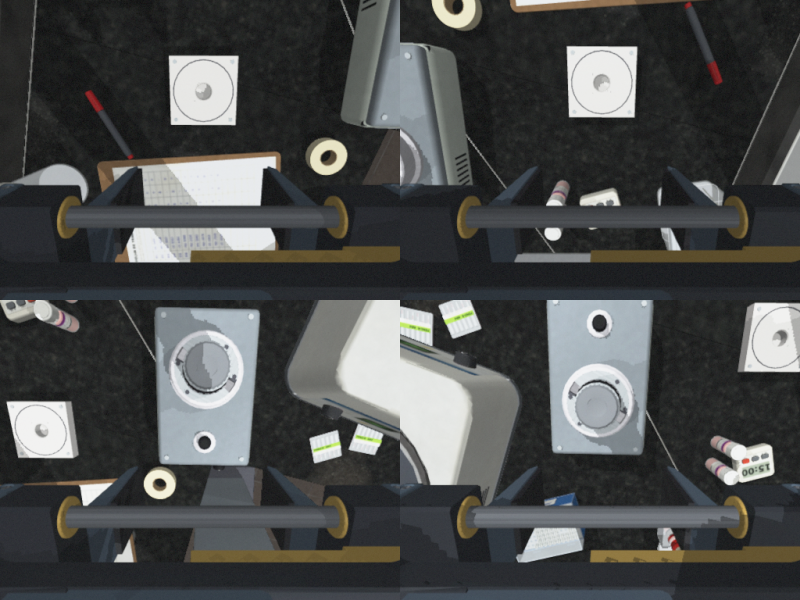

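All four views show the targets clearly (block circle near (260,115)/(259,105), collar (265,90)/(252,128), button (261,181)/(255,29) in full-frame pixels).

```bash
python3 - <<'E'
from h import *
def blob(g,c,u,v,w,th,z,lo=30):
    h=g[max(0,v-w):v+w,u-w:u+w]; n,l,s,ce=cv2.connectedComponentsWithStats((h<th).astype(np.uint8))
    i=min((i for i in range(1,n) if s[i][4]>lo),key=lambda i:np.hypot(*(ce[i]-[w,min(w,v)])))
    p=ce[i]+[u-w,max(0,v-w)]; return s[i][2:].tolist(),p.round(1),onz(c,*p,z).round(4)
def hough(g,c,u,v,w,R,z):
    y0=max(0,v-w); h=cv2.resize(g[y0:v+w,u-w:u+w],None,fx=4,fy=4,interpolation=2)
    o=cv2.HoughCircles(h,cv2.HOUGH_GRADIENT_ALT,1,10,param1=120,param2=.6,minRadius=int(R[0]*4),maxRadius=int(R[1]*4))
    return [] if o is None else [(((q[:2]+.5)/4-.5+[u-w,y0]).round(1),(q[2]/4).round(1),onz(c,*((q[:2]+.5)/4-.5+[u-w,y0]),z).round(4)) for q in o.reshape(-1,o.shape[-1])[:4]]
for n,u,v in [("b0",260,115),("b180",259,105)]:
    im,c=load(n); g=cv2.cvtColor(im,6); print(n,np.linalg.norm(c["cam_to_world"][2,3]))
    x=(g[v-55:v+55,u-55:u+55]>130).astype(np.uint8)*255; cs,_=cv2.findContours(x,0,1); r=cv2.minAreaRect(max(cs,key=cv2.contourArea)); p=np.array(r[0])+[u-55,v-55]; print(" rect",r[1:],onz(c,*p,.023).round(4))
    for q in hough(g,c,u,v,55,(5,50),.023): print("  circ",*q)
for n,u,v,bu,bv in [("m0",265,88,261,181),("m180",253,130,255,29)]:
    im,c=load(n); g=cv2.cvtColor(im,6); print(n); print(" btn",*blob(g,c,bu,bv,16,90,.099))
    for q in hough(g,c,u,v,60,(18,60),.113): print("  circ",*q)
    for q in hough(g,c,u,v,60,(18,40),.182): print("  lid?",*q)
    x=np.zeros_like(g)
E
```

```text
b0 0.39135879461565654
 rect ((87.99998474121094, 87.99998474121094), -0.0) [0.4934 0.3796 0.023 ]
  circ [259.6 117.6] 41.9 [0.4904 0.3801 0.023 ]
  circ [251.9 114.4] 45.5 [0.4941 0.3891 0.023 ]
  circ [259.6 117.6] 37.7 [0.4904 0.3801 0.023 ]
  circ [259.6 117.6] 10.7 [0.4904 0.3801 0.023 ]
b180 0.39002004059020334
 rect ((89.99998474121094, 89.99998474121094), -0.0) [0.489  0.3798 0.023 ]
  circ [258.1 104.9] 39.5 [0.49  0.38  0.023]
  circ [251.4 111.1] 38.9 [0.4969 0.3721 0.023 ]
  circ [258.1 104.9] 10.8 [0.49  0.38  0.023]
m0
 btn [16, 17, 202] [261.4 182.1] [0.4877 0.0907 0.099 ]
  circ [264.4  87.4] 48.7 [0.5892 0.0881 0.113 ]
  circ [264.4  87.4] 32.6 [0.5892 0.0881 0.113 ]
  circ [264.4  87.4] 29.4 [0.5892 0.0881 0.113 ]
  circ [267.6  79.9] 29.0 [0.5964 0.0849 0.113 ]
  lid? [263.1  82.6] 29.5 [0.5882 0.0904 0.182 ]
  lid? [266.1  84.4] 31.0 [0.5869 0.088  0.182 ]
  lid? [269.4  82.4] 34.8 [0.5884 0.0854 0.182 ]
  lid? [266.4  88.4] 27.1 [0.5838 0.0878 0.182 ]
m180
 btn [19, 22, 306] [255.   29.4] [0.4874 0.0909 0.099 ]
  circ [252.4 126.6] 45.7 [0.5822 0.0882 0.113 ]
  circ [255.9 131.1] 42.0 [0.5868 0.0918 0.113 ]
  circ [251.1 134.6] 30.0 [0.5904 0.0868 0.113 ]
  circ [251.1 134.6] 27.2 [0.5904 0.0868 0.113 ]
  lid? [252.9 136.6] 29.3 [0.5868 0.09   0.182 ]
  lid? [259.9 134.4] 36.3 [0.5849 0.0958 0.182 ]
  lid? [255.9 137.4] 31.9 [0.5874 0.0925 0.182 ]
  lid? [252.9 136.6] 25.5 [0.5868 0.09   0.182 ]
```

```bash
python3 - <<'E'
from h import *
arm.move_to([.4875,.0908,.125],down(0)); arm.grip(0.0)
arm.move_l([.4875,.0908,.104],feed=.1); arm.sleep(.1)
f0=arm.current_force(); print(arm.current_t(),f0.round(2),arm.current_width())
z=.100
while z>.088:
    arm.move_l([.4875,.0908,z],feed=.02); f=arm.current_force()-f0
    print(round(z,4),arm.current_ee_pos().round(4)[2],f.round(1),round(arm.current_t(),2))
    if f[2]>9: break
    z-=.001 if z>.093 else .0005
arm.sleep(.1);print((arm.current_force()-f0).round(1))
E
```

```text
14.7167 [ 0.98 -0.29  0.21] 0.0006150823975522854
0.1 0.1 [-0.9  0.2 -0.2] 15.07
0.099 0.099 [-1.5 -0.  -0.1] 15.32
0.098 0.098 [-1.8  0.9 -0.5] 15.57
0.097 0.097 [-1.2  0.9 -0.1] 15.82
0.096 0.0959 [-1.  -0.3  0.3] 16.07
0.095 0.0949 [-0.7 -0.   0.5] 16.32
0.094 0.0939 [-1.4  0.3 -0.3] 16.57
0.093 0.0929 [-0.2  0.2 -0.2] 16.82
0.0925 0.0925 [-1.5  0.9  0.8] 17.07
0.092 0.092 [-2.2  0.6  0.8] 17.32
0.0915 0.0915 [-1.6  1.   2.6] 17.57
0.091 0.091 [-2.   0.2  4.2] 17.82
0.0905 0.0906 [-2.5  0.   6.3] 18.07
0.09 0.0902 [-3.1 -0.3  7.8] 18.32
0.0895 0.0898 [-3.7  1.2  9.2] 18.57
[-3.3  0.  11. ]
```

```bash
python3 - <<'E'
from h import *
a=arm.snapshot("side")[:,:,::-1];b=arm.snapshot("scene")[:,:,::-1]
print((arm.current_force()).round(1))
arm.move_l([.4875,.0908,.14],feed=.15); arm.move_l([.42,.0908,.19],feed=.25)
c=shot("btn1"); C=arm.get_calibration("wrist"); u,v=proj(C,[.4875,.0908,.095]); print(u,v,arm.current_t())
d=arm.snapshot("side")[:,:,::-1]
f=lambda i,u,v,w:cv2.resize(i[max(0,v-w):v+w,u-w:u+w],(300,300),interpolation=2)
cv2.imwrite("pics/b1.png",np.vstack([np.hstack([f(a,204,255,40),f(b,350,190,40)]),np.hstack([f(d,204,255,40),f(c,int(u),int(v),45)])]))
E
```

```text
[-1.3 -0.5 10.3]
259.68769970455725 122.10859773959567 19.7833
```

View pics/b1.png

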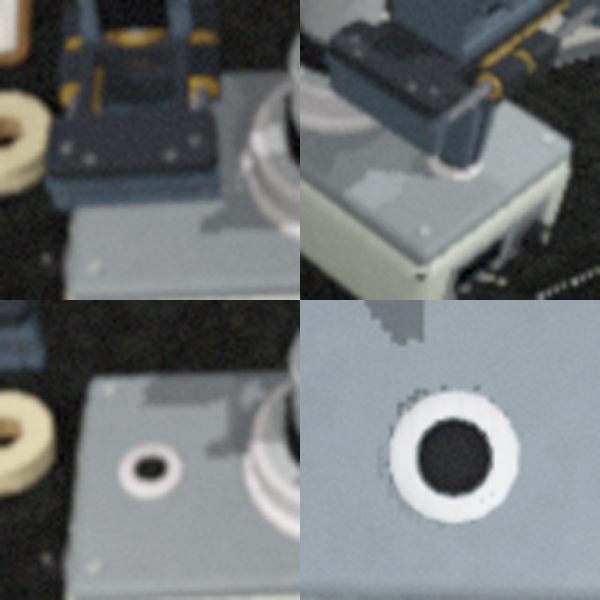

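The button (black disc in the white ring) now looks about flush with the ring; I compare its position in the side and scene images with the starting ones.

```bash
python3 - <<'E'
from h import *
def bl(i,u,v,w=13,th=90):
    g=cv2.cvtColor(i,6)[v-w:v+w,u-w:u+w]; n,l,s,ce=cv2.connectedComponentsWithStats((g<th).astype(np.uint8))
    k=[(s[j].tolist(),(ce[j]+[u-w,v-w]).round(2).tolist()) for j in range(1,n) if s[j][4]>8]
    r=(g>190); ys,xs=np.nonzero(r); return k,(xs.min()+u-w,xs.max()+u-w,ys.min()+v-w,ys.max()+v-w)
D=arm.get_calibration("side");S=arm.get_calibration("scene")
for n,u,v,C in [("side",204,260,D),("scene",352,190,S)]:
    print(n,"0",bl(cv2.imread(f"pics/{n}0.png"),u,v)); print(n,"1",bl(np.ascontiguousarray(arm.snapshot(n)[:,:,::-1]),u,v))
    print([proj(C,[.4875,.0908,z]).round(1).tolist() for z in (.099,.091)])
im,c=load("btn1"); print(bl(im,260,122,35),[proj(c,[.4875,.0908,z]).round(1).tolist() for z in (.099,.091)])
E
```

```text
Traceback (most recent call last):
ValueError: zero-size array to reduction operation minimum which has no identity
```

```bash
python3 - <<'E'
from h import *
def bl(i,u,v,w=13,th=90):
    g=cv2.cvtColor(i,6)[v-w:v+w,u-w:u+w]; n,l,s,ce=cv2.connectedComponentsWithStats((g<th).astype(np.uint8))
    k=[(s[j].tolist(),(ce[j]+[u-w,v-w]).round(2).tolist()) for j in range(1,n) if s[j][4]>8]
    ys,xs=np.nonzero(g>175); return k,(np.percentile(xs,[2,98])+u-w,np.percentile(ys,[2,98])+v-w) if len(xs) else g.max()
D=arm.get_calibration("side");S=arm.get_calibration("scene")
o=[]
for n,u,v,C in [("side",204,260,D),("scene",352,190,S)]:
    a=cv2.imread(f"pics/{n}0.png"); b=np.ascontiguousarray(arm.snapshot(n)[:,:,::-1])
    print(n,"0",bl(a,u,v)); print(n,"1",bl(b,u,v))
    print([proj(C,[.4875,.0908,z]).round(1).tolist() for z in (.099,.091)])
    o.append(np.hstack([cv2.resize(i[v-18:v+18,u-18:u+18],(300,300),interpolation=2) for i in (a,b)]))
cv2.imwrite("pics/cmp.png",np.vstack(o))
im,c=load("btn1"); print(bl(im,260,122,35),[proj(c,[.4875,.0908,z]).round(1).tolist() for z in (.099,.091)])
E
```

```text
side 0 ([([9, 7, 9, 9, 65], [203.57, 258.23])], np.uint8(166))
side 1 ([([9, 10, 8, 6, 32], [203.78, 259.47])], (array([195.82, 211.  ]), array([253., 267.])))
[[204.6, 256.7], [204.9, 259.1]]
scene 0 ([([8, 10, 8, 8, 53], [350.89, 190.47])], np.uint8(164))
scene 1 ([([9, 13, 7, 4, 22], [350.73, 191.45])], (array([344., 359.]), array([186., 197.])))
[[350.0, 187.3], [349.4, 189.8]]
([([25, 26, 21, 22, 378], [259.87, 123.7])], (array([242., 278.]), array([105., 142.]))) [[259.8, 121.8], [259.7, 121.5]]
```

View pics/cmp.png

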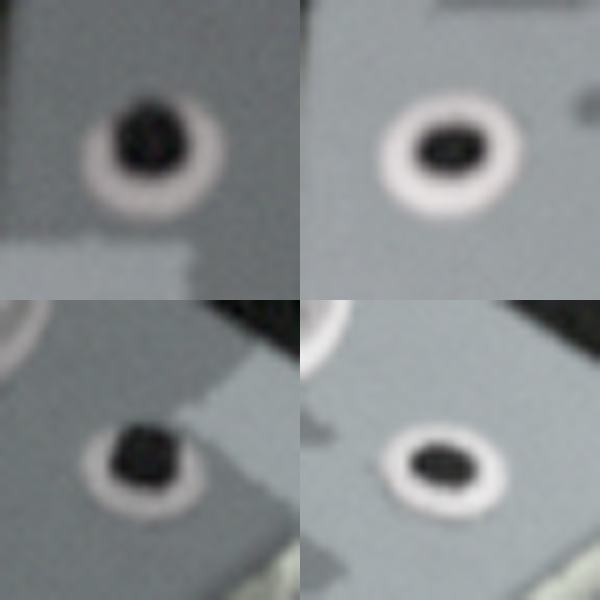

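The button is down: its black side is gone in both views. Next, grip the cup at two yaws to centre on it by force.

```bash
cat >> h.py <<'E'
def favg(n=4):
    s=[]
    for _ in range(n): s.append(np.r_[arm.current_force(),arm.current_torque()]); arm.sleep(.02)
    return np.mean(s,0)
E
python3 - <<'E'
from h import *
x,y=.5885,.0898
arm.grip(.091)
arm.move_to([x,y,.215],down(90)); arm.move_l([x,y,.137],feed=.15); arm.sleep(.15)
f0=favg(); print(arm.current_t(),f0.round(2)); 
arm.grip(.045); arm.sleep(.1)
f=favg()-f0; print(f.round(2),arm.current_width(),arm.current_grasp_force(),arm.current_ee_pos().round(4),arm.current_t())
arm.move_l([x+np.sign(f[0])*.0006,y,.137],feed=.02); arm.sleep(.1); print((favg()-f0).round(2),arm.current_t())
E
```

```text
23.6833 [ 0.19  0.42  0.3  -0.03 -0.09 -0.01]
[-5.39 -0.26  0.51  0.04  1.11 -0.03] 0.051691559855073226 29.874301850795746 [0.5879 0.0898 0.1368] 24.5333
[-3.65  0.1  -1.5   0.06  0.66 -0.02] 24.95
```

```bash
python3 - <<'E'
from h import *
x,y=.5868,.0898
arm.move_l([x,y,.137],feed=.02); print(favg(2).round(2))
arm.grip(.08); arm.move_to([x,y,.137],down(0)); arm.sleep(.1)
f0=favg(); np.save("f0.npy",f0); print(arm.current_t(),f0.round(2))
arm.grip(.045); arm.sleep(.1)
f=favg()-f0; print(f.round(2),arm.current_width(),arm.current_ee_pos().round(4),arm.current_t())
y+=np.clip(f[1]/3000,-.0015,.0015)
arm.move_l([x,y,.137],feed=.02); arm.sleep(.1); print(y,(favg()-f0).round(2),arm.current_ee_pos().round(4),arm.current_t())
E
```

```text
[ 1.62  0.2  -3.58  0.04 -0.69  0.01]
27.4667 [-0.19  0.3  -0.11  0.    0.02 -0.02]
[-0.42 -2.6   1.61 -0.47  0.03  0.03] 0.0515502915715385 [0.5868 0.0897 0.137 ] 28.1833
0.08893268038067292 [-0.32  3.45  2.3   0.95  0.    0.02] [0.5868 0.0892 0.137 ] 28.6
```

```bash
python3 - <<'E'
from h import *
f0=np.load("f0.npy"); arm.move_l([.5870,.0894,.137],feed=.02)
q0=np.array(arm.current_joint_positions()); a=0; log=[]
def turn(a):
    q=q0.copy(); q[5]-=a; arm.move_joints(q)
for a in list(range(6,37,6))+list(np.arange(38,89,1.5)):
    turn(a); T=favg(2)-f0; log.append((float(a),*T[[0,1,2,5]].round(2).tolist(),round(arm.current_t(),1)))
    if abs(T[5])>.3 or np.hypot(T[0],T[1])>15: break
print(*log,sep="\n"); np.save("q0.npy",q0); print(a,arm.current_width())
E
```

```text
(6.0, -0.06, 0.69, 2.64, 0.03, 29.1)
(12.0, 0.27, -1.2, 2.31, 0.06, 29.4)
(18.0, 0.98, -0.2, 2.92, 0.04, 29.7)
(24.0, 1.22, -0.72, 2.42, 0.06, 30.0)
(30.0, 0.57, -0.42, 3.17, 0.03, 30.3)
(36.0, 1.09, -0.43, 3.13, 0.01, 30.6)
(38.0, 0.78, 0.18, 2.93, 0.01, 30.8)
(39.5, 0.73, 0.03, 3.24, 0.01, 31.1)
(41.0, 0.47, 0.9, 2.9, 0.0, 31.4)
(42.5, 0.35, 0.26, 2.77, 0.04, 31.7)
(44.0, 0.03, 0.25, 2.7, 0.05, 32.0)
(45.5, 0.79, -0.21, 3.01, 0.02, 32.2)
(47.0, 0.31, -0.77, 3.54, 0.03, 32.5)
(48.5, 0.69, -0.36, 2.83, 0.04, 32.8)
(50.0, 0.01, -0.44, 2.87, 0.01, 33.1)
(51.5, 0.14, 0.16, 2.9, 0.02, 33.4)
(53.0, 0.84, 0.68, 2.82, -0.01, 33.7)
(54.5, 0.32, 0.18, 2.05, 0.03, 34.0)
(56.0, 0.28, 0.15, 2.78, 0.04, 34.2)
(57.5, 0.66, -0.73, 2.94, 0.03, 34.5)
(59.0, 0.57, -0.08, 2.57, 0.03, 34.8)
(60.5, 0.87, 0.0, 3.01, 0.03, 35.1)
(62.0, 0.28, 0.13, 2.89, 0.03, 35.4)
(63.5, 0.26, -0.05, 3.21, 0.04, 35.6)
(65.0, -1.88, 0.43, 4.64, -0.16, 35.9)
(66.5, -5.02, 2.27, 5.8, -0.28, 36.2)
(68.0, -6.02, 3.03, 7.15, -0.51, 36.5)
68.0 0.051544898963138026
```

```bash
python3 - <<'E'
from h import *
f0=np.load("f0.npy"); q0=np.load("q0.npy"); q=q0.copy(); q[5]-=64.6; arm.move_joints(q); print((favg(2)-f0).round(2))
p=np.array([.5870,.0894,.137])
for dz in (.0015,.003,.0045,.006,.008,.011):
    arm.move_l(p+[0,0,dz],feed=.02); F=favg(2)-f0; print(dz,F.round(2),round(arm.current_t(),1))
    if F[2]<-9 or np.hypot(F[0],F[1])>12: print("STOP"); break
E
```

```text
[-4.39  0.94  3.65  0.39  0.84 -0.03]
0.0015 [-4.51  2.    4.15  0.41  1.08 -0.04] 37.1
0.003 [-4.11  2.03  3.31  0.38  1.07 -0.06] 37.4
0.0045 [-2.92  1.16 -2.85  0.38  0.73 -0.12] 37.6
0.006 [-3.32  1.23 -3.72  0.32  0.8  -0.06] 37.9
0.008 [-3.89  1.19 -2.41  0.35  0.87 -0.07] 38.2
0.011 [-0.21 -0.11 -3.27 -0.03 -0.04  0.02] 38.5
```

```bash
python3 - <<'E'
from h import *
p=np.array([.5870,.0894,.137]); h=np.array([.4902,.3800])
arm.move_l(p+[0,0,.045],feed=.1)
R=down(64.6); print((R-arm.current_tool_rot()).round(3).max())
arm.move_l(p+[0,0,.065],feed=.15)
arm.move_to([*h,.12],R); arm.move_l([*h,.076],feed=.1); arm.sleep(.2)
f0=favg(); np.save("f1.npy",f0); print(f0.round(2),arm.current_t(),arm.current_ee_pos().round(4))
for z in np.arange(.073,.0565,-.0015):
    arm.move_l([*h,z],feed=.03); F=favg(2)-f0; print(round(z,4),F.round(2),round(arm.current_t(),1))
    if F[2]>6 or np.hypot(F[0],F[1])>8: print("STOP"); break
a=arm.snapshot("scene")[:,:,::-1];b=arm.snapshot("side")[:,:,::-1]
cv2.imwrite("pics/ins.png",np.hstack([cv2.resize(i[v-60:v+60,u-60:u+60],(400,400),interpolation=2) for i,u,v in ((a,256,270),(b,211,185))]))
E
```

```text
-0.0
[-0.35  0.32 -3.63 -0.04 -0.05  0.02] 41.375 [0.4905 0.3802 0.0766]
0.073 [ 0.3   0.18  0.16 -0.02 -0.   -0.02] 41.7
0.0715 [-0.14 -0.47  0.6   0.02 -0.02 -0.04] 41.9
0.07 [ 0.79 -0.38  0.28 -0.   -0.02  0.01] 42.2
0.0685 [ 0.27  0.22  0.77  0.01 -0.02 -0.02] 42.5
0.067 [-0.35 -0.36  0.29  0.03  0.02 -0.01] 42.8
0.0655 [ 0.53 -0.06 -0.11 -0.05  0.01 -0.02] 43.1
0.064 [ 0.77 -0.02 -0.31  0.03  0.02 -0.02] 43.4
0.0625 [-0.07  0.18  0.02  0.01 -0.06 -0.01] 43.6
0.061 [ 0.08 -0.87  0.34  0.01 -0.02 -0.02] 43.9
0.0595 [ 0.12 -0.62  0.15 -0.    0.02 -0.05] 44.2
0.058 [ 2.23 -2.85  6.   -0.52 -0.38 -0.03] 44.5
STOP
```

```bash
python3 - <<'E'
from h import *
p=arm.current_ee_pos(); print(p.round(4)); arm.grip(.085); arm.sleep(.1)
arm.move_l([.4902,.38,.15],feed=.1); arm.move_to([.42,.2,.25],down(64.6)); print(arm.current_t())
a=arm.snapshot("scene")[:,:,::-1];b=arm.snapshot("side")[:,:,::-1]
cv2.imwrite("pics/fin.png",np.hstack([cv2.resize(i[v-80:v+80,u-80:u+80],(400,400),interpolation=2) for i,u,v in ((a,256,250),(b,235,210))]))
E
```

```text
[0.4908 0.38   0.0584]
47.3083
```

View pics/fin.png

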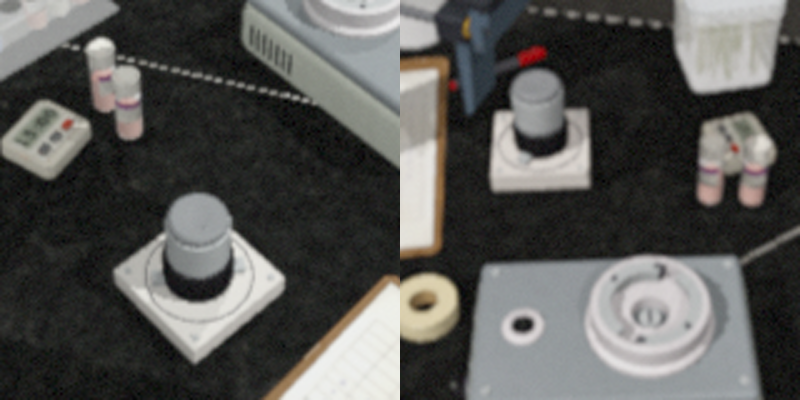

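The cup stands upright and seated on the block (crop pixels (198,250) and (540,110)), the collar is empty, the button is down, and the bystanders have not moved.

```bash
python3 -c "
from rig import arm
print(arm.sign_off())"
```

```text
the job is handed in; nothing more can be done
None
```

The job is handed in: the button was pressed to its stop and is still down, the cup was turned about 65° to its open stop and lifted out, and it now stands upright, fully home and released in the parking block, at about 47 s with nothing else on the bench moved.

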